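# Lay the standing covers down in their lanes

## Robot

A 6-joint arm with a two-finger parallel gripper is mounted at the origin on a cart in front of the work surface, level with it; the furniture and walls round the work are solid. World frame = base frame: x ahead of the robot, y to its left, z up, the work surface at z = 0. Lengths are in mm, angles in rad, forces in N, time in s.
With the tool pointing down it reaches from about 275 to 750 mm from the base axis. Payload 10.2 kg.
Tool frame: the origin (TCP) lies midway between the tips of the shut fingers; the grasp point (between the pads) lies 19 mm behind it; z points along the fingers, y is the line along which they close (so a half turn about z gives the same grasp; the last joint's range is limited). The gripper opens to 88 mm and grips with 3 to 60 N. Pads are 18 mm wide; open, the fingers measure 123 mm over their backs; the gripper's body (75 mm by 187 mm) begins 45 mm behind the grasp point.
Start: joints at [0.92, 0.313, 1.498, -0, 1.331, -0.223], TCP at [217.82, 477.688, 238.72] pointing down, gripper open.
Joint ranges: [-2.94, 2.94], [-0.97, 2.17], [0.19, 2.56], [-1.23, 4.37], [0.02, 3.11], [-2.88, 2.88]. Speed limits (rad/s): [2.39, 2.39, 3.01, 3.14, 3.14, 3.14].

## Interface

Orientations are given as a rotation vector (axis times angle).
In Python, from workcell import read_state, get_image, finish_job gives the robot as it stands.
- The arm moves only by the shell command python3 -m pendant 'ROWS' [FORCE]. ROWS is JSON, a list of rows, each a list of 3 entries, a list of its own where there are three numbers: the shift along the tool's x, y, z in cm, then the turn about the tool's z in rad, then the opening, from 0 (shut) to 1 (fully open). In form: [[[dx, dy, dz], spin, claw], ...]. A call has 1 to 20 rows; each row shifts and turns the commanded pose from where the row before left it, along the tool's axes as they then stand; what a row does not reach is not made up. A row lasts 1/12 s, in which the tool goes at most 41.7 mm and 7.16 degrees, less where a joint would pass 70% of its speed; a pose out of reach is approached as far as the arm can. A call with a gripper value outside its range is refused whole. The fingers move at their own pace and stop on an object; FORCE is the grip in N (left out, the last holds). Time passes only in rows, so rows that do not move let the fingers close. It gives the time, the measured TCP pose, the force, the opening and the grip force at its end, in the units of the state.
- read_state(): the state, without advancing time (a new reading comes with each control period).
- get_image(name): name is "scene" or "top" or "wrist"; returns a dict with "img" (400x640x3 uint8, red, green, blue), "range_z" (400x640 float32, mm along the optical axis (not along the pixel's ray), 0 where there is no reading), "K" (3x3 intrinsics, pixels), "D" ([k1, k2, p1, p2, k3] as OpenCV has them; the pictures are not rectified), "rvec" (rotation vector, rad) and "tvec" (3), from world to camera coordinates, as OpenCV has them; the wrist camera has in their place "tool_from_camera" (4x4, takes a point from camera to tool coordinates, whose origin is the TCP and whose axes are the flange's). Camera axes: x right, y down, z forward; pixel columns grow to the right and rows downward; lengths in mm; the calibration is good to about 2 mm. A picture is of the moment at which its call begins: read the wrist's pose just before it.
- finish_job(): hands the job in; it is judged then, once.
The state is a dict: "clock": time; "joints": joint angles; "joint_vel": joint speeds; "joint_efforts": joint torques, N m; "position": TCP position; "orientation": TCP orientation; "wrist_force": force on the tool from outside, world axes, zero at the start; "torque": the same for the moment, N m; "width": finger opening in mm; "grasp_force": force on a finger pad.
Only numpy, scipy, OpenCV 4.12 (cv2) and the standard library are available. Lean on these libraries where they do the work, as an engineer would, in place of code of your own. Each camera call takes 0.05 s, during which the arm holds its last target. There are 200 camera calls.

## Task

Two of the moulded covers on the grey lay-out board still stand on end after the check of their end faces. Push each one over with a fingertip so that it comes to rest lying flat on its open, hollow underside in a lane of the board, stepped side up, like the cover that already lies there. Only tip them, do not pick them up or topple them onto the stepped side, and do not disturb the cover already lying down or the steel cup, the gauge and the brush beside the board.

Things in the scene. Friction and masses are not known exactly. Their poses are not given: they have to be found in the camera images.
- layout_board: Grey board fixed to the table, 210 (own x, along the lanes) x 221 (own y) x 10 mm. Four aluminium strips along x, 5 mm wide and 5 mm high, at y = -108, -36, +36, +108 mm bound three lanes 67 mm wide, open at both ends, centred at y = -72, 0, +72 mm; each holds one cover. Origin: centre of its underside, on the table; z up; lane floor at z = 10 mm. +x is away from the robot.
- cover_near: Brown stepped plastic cover 58 x 74 x 32 mm, 34 g, on end in a lane: own +y (74 mm) up. Origin: centre of its open hollow underside (flat rim), 37 mm above the lane floor. Own z: from underside to stepped top (32 mm). The underside looks along the lane, to the board's -x end (to the robot). Own x: width, ledge (10 mm high) at -30 to -11 mm, block (32 mm high) at -12 to +28 mm.
- cover_away: Brown stepped plastic cover 58 x 74 x 32 mm, 34 g, on end in a lane: own +y (74 mm) up. Origin: centre of its open hollow underside (flat rim), 37 mm above the lane floor. Own z: from underside to stepped top (32 mm). The underside looks along the lane, to the board's +x end (away from the robot). Own x: width, ledge (10 mm high) at -30 to -11 mm, block (32 mm high) at -12 to +28 mm.
- cover_near_foot (a point): Middle of the lower end edge of cover_near's underside (own 0, -37, 0 mm), on the lane floor at the start and the end. Pushed near its top on the stepped side, the cover pivots about this edge, passes the balance point leaned about 25 degrees (top moved about 35 mm) and falls flat.
- cover_away_foot (a point): Middle of the lower end edge of cover_away's underside (own 0, -37, 0 mm), on the lane floor at the start and the end. Pushed near its top on the stepped side, the cover pivots about this edge, passes the balance point leaned about 25 degrees (top moved about 35 mm) and falls flat.
- cover_flat: Brown stepped plastic cover like the others (58 x 74 x 32 mm), lying on its open hollow underside in the third lane, length along the lane, its top 42 mm above the table. Origin: centre of its underside; own z up. Leave it alone.
- cup: Stainless cup, 67 mm wide at the rim, 54 mm high, standing on the table to the right of the board. Origin: centre of its base. Leave it alone.
- gauge: Flat ground steel gap gauge, 44 x 90 x 12 mm, lying on the table to the right of the board. Origin: centre of its underside. Leave it alone.
- brush: Small bench brush with a wooden handle, 40 x 141 x 36 mm, lying on the table to the right of and beyond the board. Origin: centre of its underside. Leave it alone.

How it is judged (in metres and radians):
At the end, for the whole second after the job is handed in: All three covers lie flat on their undersides on the lane floor of the board, stepped side up (own z within 0.06 rad of vertical, underside within 4 mm of the lane floor), each centred within 85 mm of the board's middle along the lanes and 90 mm across them, at rest (under 0.02 m/s) (angle between each of cover_near, cover_away, cover_flat's own z axis and vertical below 0.06 rad and z of cover_near in the frame of layout_board between 0.006 and 0.014 m and x of cover_near in the frame of layout_board between -0.085 and 0.085 m and y of cover_near in the frame of layout_board between -0.09 and 0.09 m and linear speed of each of cover_near, cover_away, cover_flat below 0.02 m/s and z of cover_away in the frame of layout_board between 0.006 and 0.014 m and x of cover_away in the frame of layout_board between -0.085 and 0.085 m and y of cover_away in the frame of layout_board between -0.09 and 0.09 m and z of cover_flat in the frame of layout_board between 0.006 and 0.014 m and x of cover_flat in the frame of layout_board between -0.085 and 0.085 m and y of cover_flat in the frame of layout_board between -0.09 and 0.09 m); the robot touches nothing.
It fails at once if cover_near is picked up or toppled onto its stepped side (the lower edge of its underside rises over 20 mm above the lane floor, or its origin over 67 mm above the table) (height (world z) of cover_near_foot above 0.03 m or height (world z) of cover_near above 0.067 m).
It fails at once if cover_away is picked up or toppled onto its stepped side (the lower edge of its underside rises over 20 mm above the lane floor, or its origin over 67 mm above the table) (height (world z) of cover_away_foot above 0.03 m or height (world z) of cover_away above 0.067 m).
It fails at once if the cover already lying flat is moved more than 20 mm (distance of cover_flat from where it was at the start of the episode above 0.02 m).
It fails at once if the cup, the gauge or the brush is moved more than 20 mm (distance of any of cup, gauge, brush from where it was at the start of the episode above 0.02 m).
It also fails if it takes over 38 s, if anything falls off the work surface, if the arm or the gripper's body presses on something with over 40 N, if the wrist force passes 120 N, or if a joint passes its speed limit or range.

## Working session

There is one attempt and no reset: what is moved stays moved. The work goes in short steps, Python scripts to look and compute and a shell command to move; the robot and the scene stay as the last step left them, time stands still between calls to the robot, and variables do not carry over. Pictures are saved under pics/ and viewed, at most 10 in all, crops included, and the job is handed in when it is done.

```bash
mkdir -p pics
cat > h.py <<'E'
import numpy as np,cv2
from workcell import *
def pts(d):
    """world point per pixel from range_z"""
    h,w=d["range_z"].shape
    u,v=np.meshgrid(np.arange(w),np.arange(h))
    n=cv2.undistortPoints(np.stack([u,v],-1).reshape(-1,1,2).astype(np.float64),d["K"],np.array(d["D"])).reshape(h,w,2)
    z=d["range_z"][...,None].astype(float)
    c=np.concatenate([n*z,z],-1)
    R=cv2.Rodrigues(np.array(d["rvec"],float))[0];t=np.array(d["tvec"],float).ravel()
    return (c-t)@R
E
python3 - <<'E'
from h import *
import pickle
s=read_state();print({k:np.round(s[k],3) for k in("clock","position","orientation","width")})
print(np.round(cv2.Rodrigues(np.array(s["orientation"],float))[0],3))
for n in("top","scene"):
    d=get_image(n);pickle.dump(d,open(n+".pkl","wb"));cv2.imwrite(f"pics/{n}0.png",d["img"][...,::-1])
    R=cv2.Rodrigues(np.array(d["rvec"],float))[0];print(n,"cam at",np.round(-R.T@np.array(d["tvec"]).ravel()),"valid",(d["range_z"]>0).mean())
E
```

```text
{'clock': np.float64(0.0), 'position': array([217.662, 477.481, 238.17 ]), 'orientation': array([-6.67e-01, -3.07e+00,  2.00e-03]), 'width': np.float64(87.934)}
[[-0.91   0.415 -0.001]
 [ 0.415  0.91  -0.001]
 [ 0.    -0.001 -1.   ]]
top cam at [383. 152. 896.] valid 0.99605859375
scene cam at [-133. -742.  590.] valid 0.99574609375
```

View pics/top0.png

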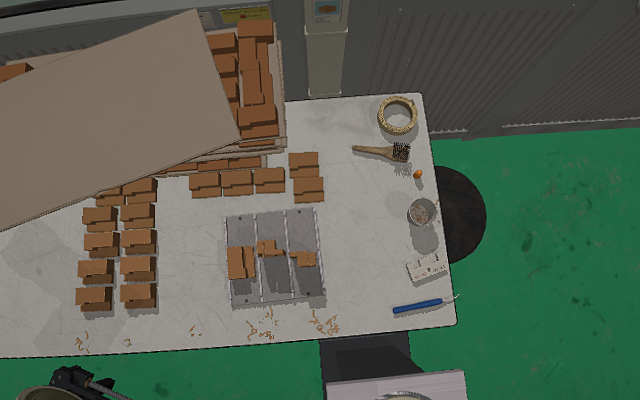

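View pics/scene0.png

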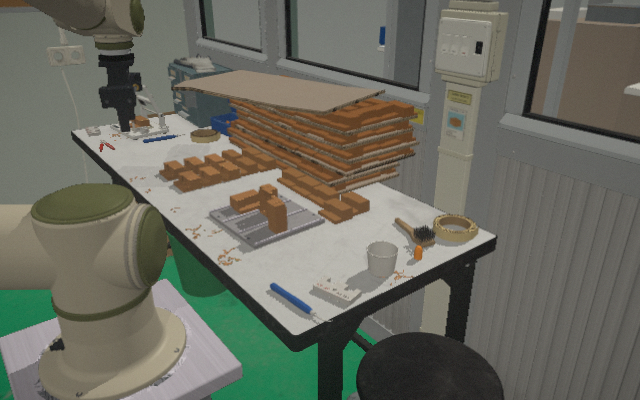

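The top view shows the board at about px (228–325, 207–307). The flat cover is at (241,262), with standing covers at (270,248) in the middle lane and (303,258) in the right lane. Next I'll measure both views in 3D.

```bash
cat > m.py <<'E'
from h import *
import pickle,sys
def run(D,tag,draw=True):
    P={n:pts(D[n]) for n in D}
    # board: pixels 6..20 mm high near it, top view
    p=P["top"];m=np.zeros(p.shape[:2],bool);m[195:315,215:335]=1
    q=p[m&(p[...,2]>6)&(p[...,2]<20)]
    r=cv2.minAreaRect(q[:,:2].astype(np.float32));print("board rect",np.round(r[0]),np.round(r[1]),round(r[2],2),"z med",np.median(q[:,2]))
    a=r[2]
    while a>45:a-=90
    while a<-45:a+=90
    t=np.radians(a);A=np.array([[np.cos(t),np.sin(t)],[-np.sin(t),np.cos(t)]]);c=np.array(r[0])
    print("yaw",round(a,2),"centre",np.round(c,1))
    W=np.full((600,600,3),60,np.uint8)
    H=np.zeros((300,600,3),np.uint8)
    for n in D:
        b=(P[n][...,:2]-c)@A.T;z=P[n][...,2];im=D[n]["img"].astype(int)
        brown=(im[...,0]>im[...,2]*1.6)&(np.abs(b)<115).all(-1)&(z>14)&(z<110)
        for l in(-72,0,72):
            s=brown&(np.abs(b[...,1]-l)<36)
            if s.sum()<5:continue
            x,y,h=b[s][:,0],b[s][:,1],z[s]
            print(n,"lane",l,"n",s.sum(),"x",np.round(np.percentile(x,[1,50,99])),"y",np.round(np.percentile(y,[1,50,99])),"z",np.round(np.percentile(h,[1,50,99])))
            u=h>np.percentile(h,99)-6
            if u.sum()>3: print("   top pts n",u.sum(),"x",np.round(np.percentile(x[u],[2,50,98])),"y",np.round(np.percentile(y[u],[2,50,98])),"z",round(np.median(h[u]),1))
            if n=="top":
                for yb in range(-30,31,6):
                    k=u&(abs(y-l-yb)<3)
                    if k.sum()>2:print("     y",l+yb,"x",np.round([x[k].min(),x[k].max()]),k.sum())
    return c,a
if __name__=="__main__":
    D={n:pickle.load(open(n+".pkl","rb")) for n in("top","scene")}
    run(D,"0")
    for n,(x0,x1,y0,y1) in{"top":(220,330,200,310),"scene":(200,330,175,250)}.items():
        cv2.imwrite(f"pics/{n}c.png",cv2.resize(D[n]["img"][y0:y1,x0:x1,::-1],None,fx=5,fy=5,interpolation=2))
    a=cv2.imread("pics/topc.png");b=cv2.imread("pics/scenec.png")
    cv2.imwrite("pics/both.png",np.hstack([cv2.resize(a,(400,400)),cv2.resize(b,(400,400*75//130*1+170))[:400]]))
E
python3 m.py
```

```text
board rect [469. 268.] [264. 261.] 85.51 z med 9.626859257261835
yaw -4.49 centre [469.  268.2]
top lane -72 n 280 x [-43. -26. -10.] y [-106.  -84.  -38.] z [22. 83. 86.]
   top pts n 245 x [-43. -26. -13.] y [-106.  -84.  -39.] z 82.8
     y -102 x [-41. -15.] 37
     y -96 x [-41. -13.] 23
     y -90 x [-41. -13.] 33
     y -84 x [-43. -13.] 43
     y -78 x [-43. -15.] 41
     y -72 x [-38. -15.] 21
     y -66 x [-24. -15.] 10
     y -60 x [-24. -15.] 14
     y -42 x [-15.  -8.] 3
top lane 0 n 344 x [-62.  -8.  12.] y [-32.   0.  35.] z [14. 82. 86.]
   top pts n 225 x [-17.  -4.  11.] y [-32.  -8.  13.] z 83.2
     y -30 x [-17. -10.] 10
     y -24 x [-17.  11.] 25
     y -18 x [-17.  12.] 30
     y -12 x [-17.  12.] 34
     y -6 x [-19.   9.] 39
     y 0 x [-15.  10.] 25
     y 6 x [-14.  10.] 28
     y 12 x [-14.  10.] 31
top lane 72 n 781 x [-69. -33.   3.] y [37. 60. 88.] z [17. 40. 44.]
   top pts n 504 x [-67. -36.   0.] y [48. 70. 88.] z 41.2
     y 48 x [-67. -45.] 29
     y 54 x [-67.  -2.] 50
     y 60 x [-67.   3.] 81
     y 66 x [-69.   0.] 82
     y 72 x [-69.   3.] 82
     y 78 x [-69.   1.] 86
     y 84 x [-69.   1.] 77
     y 90 x [-33.   1.] 17
scene lane -72 n 289 x [-45. -41. -11.] y [-108.  -90.  -38.] z [16. 72. 86.]
   top pts n 120 x [-43. -25. -11.] y [-107.  -85.  -38.] z 83.7
scene lane 0 n 348 x [-66. -11.  12.] y [-35.  13.  35.] z [14. 53. 85.]
   top pts n 79 x [-19.  -5.   9.] y [-35. -12.  12.] z 83.9
scene lane 72 n 433 x [-71. -40.  -1.] y [37. 56. 86.] z [16. 34. 45.]
   top pts n 170 x [-69. -38.  -2.] y [46. 65. 85.] z 42.3
```

View pics/both.png

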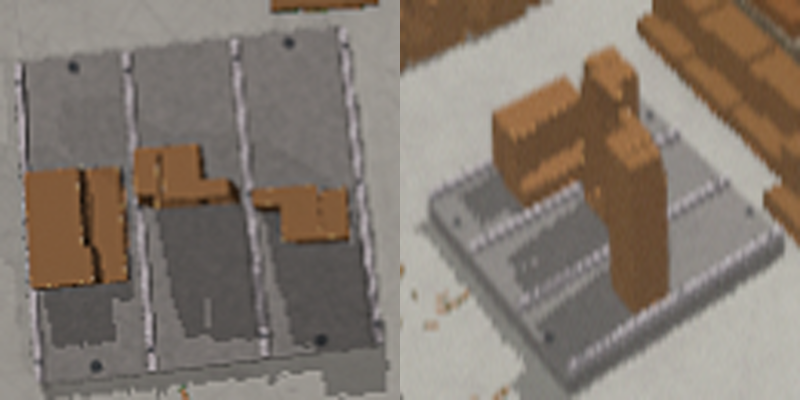

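The crop shows cover_near in the middle lane, with its block on the +x side and its underside facing the robot. cover_away is in the right lane, with its block facing the robot. The board rectangle came out too big, so I'll refit it from the strip corners, crop px about (20,60), (345,28), (42,385), (380,345).

```bash
cat > f.py <<'E'
from h import *
import pickle
D={n:pickle.load(open(n+".pkl","rb")) for n in("top","scene")}
d=D["top"];p=pts(d)
R=cv2.Rodrigues(np.array(d["rvec"],float))[0];t=np.array(d["tvec"],float).ravel();C=-R.T@t
px=np.array([[20,60],[345,28],[42,385],[380,345]])*.275+[220,200]
n=cv2.undistortPoints(px.reshape(-1,1,2),d["K"],np.array(d["D"])).reshape(-1,2)
r=np.c_[n,np.ones(4)]@R;X=(C+r*((15-C[2])/r[:,2:]))[:,:2]
print("corners",np.round(X,1).tolist());print("sides",[round(float(np.linalg.norm(X[i]-X[j])),1) for i,j in((0,1),(2,3),(0,2),(1,3))])
c=X.mean(0);ex=(X[0]-X[2])+(X[1]-X[3]);ey=(X[0]-X[1])+(X[2]-X[3])
a1=np.arctan2(ex[1],ex[0]);a2=np.arctan2(-ey[0],ey[1]);a=(a1+a2)/2;print("centre",c,"yaw",np.degrees([a1,a2]))
A=np.array([[np.cos(a),np.sin(a)],[-np.sin(a),np.cos(a)]])
for nme in D:
    q=pts(D[nme]);b=(q[...,:2]-c)@A.T;z=q[...,2];im=D[nme]["img"].astype(int)
    br=(im[...,0]>im[...,2]*1.6)&(np.abs(b)<112).all(-1)&(z<100)
    for l in(-72,0,72):
        s=br&(abs(b[...,1]-l)<34)&(z>(36 if l==72 else 79));x,y=b[s].T
        print(nme,l,s.sum(),"z",round(np.median(z[s]),1),"x",np.round(np.percentile(x,[2,98]),1),"y",np.round(np.percentile(y,[2,98]),1))
        if l!=72:
            for yb in range(-30,31,10):
                k=abs(y-l-yb)<5
                if k.sum()>2:print("   y",l+yb,"x",np.round(np.percentile(x[k],[4,96])))
b=(p[...,:2]-c)@A.T
for h in(100,150,200):
    s=(p[...,2]>h)&(np.abs(b)<300).all(-1);print("higher than",h,"nearest board-frame",np.round(b[s].min(0)) if s.any() else None,"n",s.sum())
W=c+np.array([[70,8],[-80,-80]])@A;print("pre points world near/away",np.round(W,1))
E
python3 f.py
```

```text
corners [[552.7, 364.4], [555.6, 149.0], [343.5, 358.7], [350.5, 144.2]]
sides [215.4, 214.6, 209.2, 205.3]
centre [450.58282476 254.07976354] yaw [1.45464498 1.31376535]
top -72 267 z 82.8 x [-32.4  -2.7] y [-94.1 -44.3]
   y -92 x [-33.  -7.]
   y -82 x [-32.  -8.]
   y -72 x [-31.  -3.]
   y -62 x [-32.  -4.]
   y -52 x [-25.  -3.]
   y -42 x [-11.  -2.]
top 0 242 z 83.1 x [-0.3 28.9] y [-23.8  27.2]
   y -30 x [0. 4.]
   y -20 x [0. 6.]
   y -10 x [-1. 27.]
   y 0 x [ 1. 29.]
   y 10 x [ 2. 28.]
   y 20 x [ 5. 29.]
   y 30 x [ 6. 28.]
top 72 518 z 41.2 x [-42.4  26.4] y [ 66.3 103.9]
scene -72 135 z 83.6 x [-33.9  -2. ] y [-97.1 -40.3]
   y -102 x [-30. -15.]
   y -92 x [-33.  -9.]
   y -82 x [-34.  -8.]
   y -72 x [-32.  -7.]
   y -62 x [-33.  -4.]
   y -52 x [-23.  -0.]
   y -42 x [-10.  -3.]
scene 0 89 z 83.9 x [-2.  27.5] y [-28.8  25.8]
   y -30 x [-2.  5.]
   y -20 x [-2.  8.]
   y -10 x [ 0. 26.]
   y 0 x [-1. 26.]
   y 10 x [-1. 25.]
   y 20 x [ 4. 24.]
   y 30 x [ 8. 27.]
scene 72 200 z 41.9 x [-43.2  24.4] y [ 64.1 101.9]
higher than 100 nearest board-frame [-216. -100.] n 15217
higher than 150 nearest board-frame [-216. -100.] n 15100
higher than 200 nearest board-frame [-216. -100.] n 14484
pre points world near/away [[520.4 263.8]
 [372.5 172.2]]
```

```bash
python3 -m pendant '[[[0,0,0],-0.107,0],[[0,0,0],-0.107,0],[[0,0,0],-0.107,0],[[0,0,0],-0.107,0],[[-0.8,-2,0],0,0],[[-0.8,-2,0],0,0],[[-0.8,-2,0],0,0],[[-0.8,-2,0],0,0],[[-1,-2,0],0,0],[[-1,-2,0],0,0],[[-1,-2,0],0,0],[[-1,-2,0],0,0],[[-1,-2,0],0,0],[[-1,-2,0],0,0]]' 10
cat >> f.py <<'E'
s=(p[...,2]>90)&(p[...,0]<640)&(p[...,0]>200)&(p[...,1]<450)&(p[...,1]>50)
for y0 in range(50,450,50):
    k=s&(p[...,1]>=y0)&(p[...,1]<y0+50)
    if k.any():print("tall y",y0,"min x",round(p[k][:,0].min()),"z",round(p[k][:,2].max()))
E
python3 f.py | grep tall
python3 -c "
from h import *
s=read_state();print(np.round(s['position'],1),s['width'],np.round(cv2.Rodrigues(np.array(s['orientation'],float))[0],3))"
```

```text
clock: 1.27
position: [310.0, 276.7, 238.5]
orientation: [0.001, -3.141, 0.0]
wrist_force: [-0.0, -0.1, -0.2]
width: 0.6
grasp_force: 0.0
tall y 150 min x 383 z 896
tall y 300 min x 634 z 243
tall y 350 min x 619 z 240
tall y 400 min x 232 z 501
[310.  276.7 238.5] 0.5813810575334463 [[-1. -0. -0.]
 [-0.  1. -0.]
 [ 0. -0. -1.]]
```

```bash
python3 -m pendant '[[[-1.2,-2.1,0],0,0],[[-1.2,-2.1,0],0,0],[[-1.2,-2.1,0],0,0],[[-1.2,-2.1,0],0,0],[[-1.4,-2.1,0],0,0],[[0,0,0],0,0],[[0,0,2.8],0,0],[[0,0,2.8],0,0],[[0,0,2.8],0,0],[[0,0,2.8],0,0],[[0,0,2.8],0,0],[[0,0,2.8],0,0],[[0,0,0],0,0]]' 10
python3 - <<'E'
from h import *
d=get_image("wrist");a=get_image("scene")["img"][150:270,180:380]
w=cv2.resize(d["img"],(400,250));cv2.imwrite("pics/w1.png",np.vstack([w,cv2.resize(a,(400,240))])[...,::-1])
E
```

```text
clock: 2.35
position: [369.0, 172.6, 67.1]
orientation: [0.0, -3.133, 0.002]
wrist_force: [-0.7, 0.4, -0.4]
width: 0.1
grasp_force: 0.0
```

View pics/w1.png

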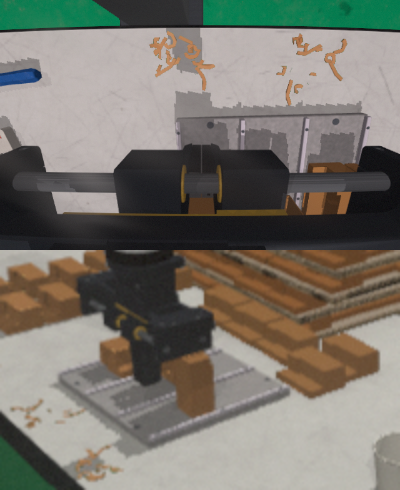

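The finger stands in the right lane on the robot side of cover_away, as intended. Now I'll push slowly along +x.

```bash
python3 -m pendant '[[[-1,0,0],0,0],[[-1,0,0],0,0],[[-1,0,0],0,0],[[-0.5,0,0],0,0],[[-0.5,0,0],0,0],[[-0.5,0,0],0,0],[[-0.5,0,0],0,0],[[-0.5,0,0],0,0],[[-0.5,0,0],0,0],[[-0.5,0,0],0,0]]' 10
cat > look.py <<'E'
from h import *
import sys
c=np.array([450.6,254.1]);a=np.radians(1.4);A=np.array([[np.cos(a),np.sin(a)],[-np.sin(a),np.cos(a)]])
for n in("top","scene"):
    D=get_image(n);q=pts(D);b=(q[...,:2]-c)@A.T;z=q[...,2];im=D["img"].astype(int)
    br=(im[...,0]>im[...,2]*1.6)&(np.abs(b)<115).all(-1)&(z<110)&(z>15)
    for l in(-72,0,72):
        s=br&(abs(b[...,1]-l)<33)
        if s.sum()>5:print(n,l,s.sum(),"x",np.round(np.percentile(b[s][:,0],[2,98])),"y",np.round(np.percentile(b[s][:,1],[2,98])),"z top",np.round(np.percentile(z[s],[50,98])))
    if n=="top":T=cv2.resize(D["img"][190:320,210:340],(390,390))
    else:S=cv2.resize(D["img"][150:270,190:310],(390,390))
if len(sys.argv)>1:cv2.imwrite(f"pics/{sys.argv[1]}.png",np.hstack([T,S])[...,::-1])
E
python3 look.py
```

```text
clock: 3.28
position: [437.3, 172.7, 70.8]
orientation: [0.0, -3.142, -0.0]
wrist_force: [-0.9, -0.5, -0.7]
width: 0.8
grasp_force: 0.0
top 72 847 x [-43.  27.] y [ 49. 103.] z top [40. 44.]
scene -72 521 x [-21.  38.] y [-99. -64.] z top [51. 81.]
scene 0 353 x [-2. 27.] y [-28.  31.] z top [47. 85.]
scene 72 477 x [-44.  22.] y [ 48. 101.] z top [32. 44.]
```

It's tilting (top at x≈38). I'll keep pushing.

```bash
python3 -m pendant '[[[-0.5,0,0],0,0],[[-0.5,0,0],0,0],[[-0.5,0,0],0,0],[[-0.5,0,0],0,0],[[0,0,0],0,0],[[0,0,0],0,0],[[0,0,0],0,0],[[0,0,0],0,0]]' 10
python3 look.py
```

```text
clock: 4.05
position: [456.6, 172.7, 70.7]
orientation: [0.0, -3.141, 0.0]
wrist_force: [1.0, -0.7, -0.1]
width: 0.7
grasp_force: 0.0
top 0 19 x [ 1. 27.] y [25. 28.] z top [83. 85.]
top 72 848 x [-43.  27.] y [ 49. 104.] z top [40. 44.]
scene -72 494 x [-1. 68.] y [-100.  -52.] z top [35. 44.]
scene 0 476 x [-2. 30.] y [-28.  31.] z top [53. 85.]
scene 72 480 x [-45.  22.] y [ 47. 101.] z top [32. 44.]
```

cover_away is lying flat (x −1..68, top 44). Next is cover_near: raise, go round, and come down on its far side.

```bash
python3 -m pendant '[[[0,0,-3],0,0],[[0,0,-3],0,0],[[0,0,-3],0,0],[[0,0,-3],0,0],[[-1.3,1.8,0],0,0],[[-1.3,1.8,0],0,0],[[-1.3,1.8,0],0,0],[[-1.3,1.8,0],0,0],[[-1.3,1.8,0],0,0],[[0,0,0],0,0],[[0,0,3],0,0],[[0,0,3],0,0],[[0,0,3],0,0],[[0,0,3],0,0],[[0,0,0],0,0]]' 10
python3 look.py n1
```

```text
clock: 5.4
position: [518.7, 261.5, 65.6]
orientation: [0.0, -3.132, 0.004]
wrist_force: [-1.1, 0.7, -0.8]
width: 0.9
grasp_force: 0.0
top -72 397 x [-0. 68.] y [-97. -58.] z top [41. 44.]
scene -72 500 x [-1. 69.] y [-100.  -56.] z top [35. 44.]
scene 0 461 x [-2. 29.] y [-29.  32.] z top [53. 85.]
scene 72 485 x [-44.  23.] y [ 48. 102.] z top [31. 44.]
```

View pics/n1.png

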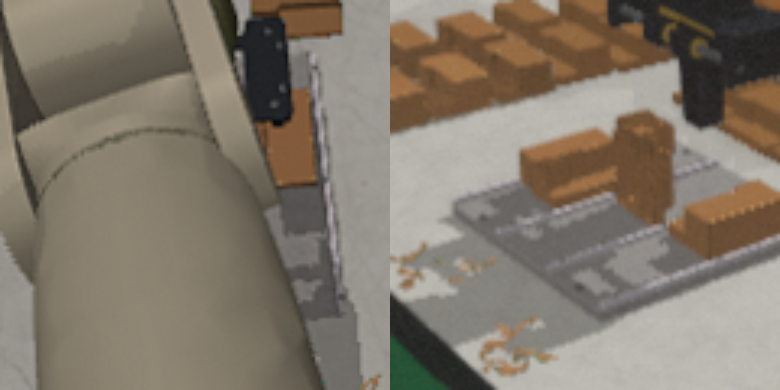

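cover_away lies flat in the right lane. The shut fingers (scene crop px ~(705,100)) stand on the far side of cover_near. Now I'll push towards the robot.

```bash
python3 -m pendant '[[[1,0,0],0,0],[[1,0,0],0,0],[[0.5,0,0],0,0],[[0.5,0,0],0,0],[[0.5,0,0],0,0],[[0.5,0,0],0,0],[[0.5,0,0],0,0],[[0.5,0,0],0,0],[[0.5,0,0],0,0],[[0.5,0,0],0,0],[[0.5,0,0],0,0]]' 10
python3 look.py
```

```text
clock: 6.42
position: [456.4, 262.7, 70.7]
orientation: [0.0, -3.141, 0.0]
wrist_force: [0.2, 0.4, 0.7]
width: 0.6
grasp_force: 0.0
top -72 341 x [ 0. 71.] y [-97. -42.] z top [40. 43.]
scene -72 491 x [-1. 69.] y [-100.  -59.] z top [36. 44.]
scene 0 612 x [-75.  -5.] y [-27.  29.] z top [32. 44.]
scene 72 361 x [-44.  26.] y [ 63. 102.] z top [37. 44.]
```

cover_near is down (x −75..−5, top 44). I'll lift clear and check.

```bash
python3 -m pendant '[[[0,0,-3],0,0],[[0,0,-3],0,0],[[0,0,-3],0,0],[[0,0,-3],0,0],[[0,0,-3],0,0],[[1,3,0],0,0],[[1,3,0],0,0],[[1,3,0],0,0],[[1,3,0],0,0],[[1,3,0],0,0],[[1,3,0],0,0],[[1,3,0],0,0],[[0,0,0],0,0],[[0,0,0],0,0]]' 10
python3 look.py end
```

```text
clock: 7.68
position: [386.2, 473.6, 220.2]
orientation: [0.004, -3.141, 0.001]
wrist_force: [0.6, 0.2, -1.0]
width: 0.6
grasp_force: 0.0
top -72 753 x [ 0. 70.] y [-96. -43.] z top [40. 44.]
top 0 811 x [-74.  -5.] y [-24.  29.] z top [40. 44.]
top 72 848 x [-43.  27.] y [ 49. 103.] z top [40. 44.]
scene -72 493 x [-1. 68.] y [-100.  -57.] z top [35. 44.]
scene 0 611 x [-76.  -5.] y [-27.  29.] z top [32. 44.]
scene 72 360 x [-44.  26.] y [ 62. 101.] z top [38. 44.]
```

View pics/end.png

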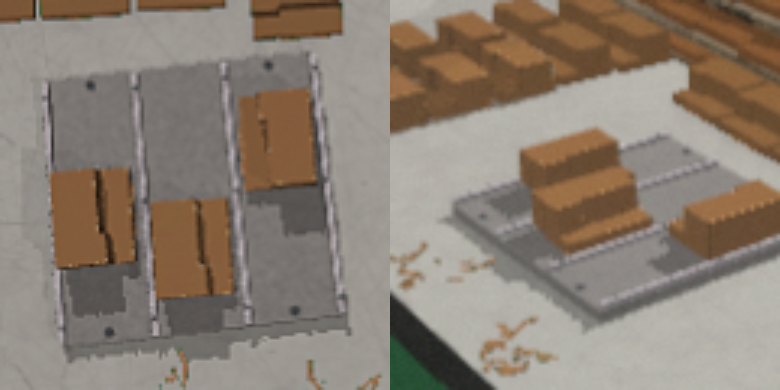

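All three covers lie flat between the strips with the stepped side up (top crop centres ~(92,218), (192,248), (278,138)). Their tops are equally high and the arm is clear.

```bash
python3 -c "from workcell import *;print(finish_job())"
```

```text
the job is handed in; nothing more can be done
None
```

Both standing covers were tipped flat onto their undersides in their lanes, the flat cover stayed in place and the arm never went near the cup, gauge or brush; the job was handed in at about 8 s, and no verdict was returned.

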